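# Take the middle instrument cassette out of the stack

## Robot

A 7-joint arm with a two-finger parallel gripper is mounted at the origin on a cart in front of the work surface, level with it; the furniture and walls round the work are solid. World frame = base frame: x ahead of the robot, y to its left, z up, the work surface at z = 0. Lengths are in m, angles in degrees, forces in N, time in s.
With the tool pointing down it reaches from about 0.425 to 1.025 m from the base axis. Payload 9.4 kg.
Tool frame: the origin (TCP) lies midway between the tips of the shut fingers; the grasp point (between the pads) lies 19 mm behind it; z points along the fingers, y is the line along which they close (so a half turn about z gives the same grasp; the last joint's range is limited). The gripper opens to 93 mm and grips with 3 to 60 N. Pads are 15 mm wide; open, the fingers measure 128 mm over their backs; the gripper's body (75 mm by 188 mm) begins 65 mm behind the grasp point.
Start: joints at [-72.577, 34.337, -0.143, 91.639, 0.103, 54.024, -4.572], TCP at [0.269, 0.673, 0.192] pointing down, gripper open.
Joint ranges: [-147.43, 147.43], [-19.82, 112.94], [-74.19, 73.91], [6.32, 146.72], [-59.91, 239.91], [6.04, 106.73], [-150.56, 150.56]. Speed limits (degrees/s): [127.2, 127.2, 172.46, 172.46, 180, 180, 180].

## Interface

Orientations are given as a 3x3 rotation matrix whose columns are the frame's x, y, z axes.
In Python, from station import robot gives the robot as it stands.
- The arm moves only by the tool send_rows, never from a script. Its argument "commands" is text: rows parted by semicolons, each of 4 numbers parted by spaces: the shift along the tool's x, y, z as a fraction of full scale, then the turn about the tool's z as a fraction of full scale. A call has exactly 5 rows; each row is the pose to reach, as a shift and turn from the pose commanded when the call began, along the tool's axes at that moment, turning the shorter way round; what a row does not reach only later rows make up. Full scale, the value 1, is 150 mm for a shift and 180 degrees for a turn. A row lasts 1/10 s, in which the tool goes at most 50 mm and 8.59 degrees, less where a joint would pass 70% of its speed; a pose out of reach is approached as far as the arm can. A call with a number of a shift or a turn outside -1 to 1 is refused whole. A call with a gripper value outside its range is refused whole. "jaw" is the opening, from 0 (shut) to 1 (fully open), set as the call begins (left out, the last holds). The fingers move at their own pace and stop on an object; the grip force is fixed at half the most. Time passes only in rows, so rows that repeat a pose let the fingers close, or fill a call up. It gives the time, the measured TCP pose, the force, the opening and the grip force at its end, in the units of the state.
- robot.state(): the state, without advancing time (a new reading comes with each control period).
- robot.snapshot(name): name is "side" or "top" or "wrist"; returns a dict with "color" (384x512x3 uint8, red, green, blue), "depth" (384x512 float32, m along the optical axis (not along the pixel's ray), 0 where there is no reading), "fovy" (degrees; the focal length in pixels is half the picture's height over the tangent of half this angle, whatever the lens; pixels are square), "cx", "cy" (the principal point, pixels), "rvec" (rotation vector, rad) and "tvec" (3), from world to camera coordinates, as OpenCV has them. Camera axes: x right, y down, z forward; pixel columns grow to the right and rows downward; lengths in m; the calibration is good to about 2 mm. A picture is of the moment at which its call begins.
- robot.close_job(): hands the job in; it is judged then, once.
Trained networks look in the newest picture that a camera, given by its name, has taken for a name from the list of things; names that differ only in an ending like _2 or _b are one class to them, and where a whole thing is asked for, a point or a joint stands for the part that bears it (a point fixed in the world has none). Each returns a list of dicts, best first, with "conf" (0 to 1); they miss things now and then, are a little off and sometimes report something else, mostly with a low value. They report only what shows in the picture. A call takes as long as a camera call.
- robot.look_for(target, camera): "rect" ([left, top, right, bottom] in pixels, round what is visible of it).
- robot.spot_point(target, camera): "centre" ([row, column] in pixels: a listed point, or the origin of a listed thing).
The state is a dict: "clock": time; "q": joint angles; "joint_vel": joint speeds; "joint_efforts": joint torques, N m; "eef_pos": TCP position; "tool_rot": TCP orientation; "force": force on the tool from outside, world axes, zero at the start; "ft_torque": the same for the moment, N m; "width": finger opening in m; "gripper_force": force on a finger pad.
Only numpy, scipy, OpenCV 4.12 (cv2) and the standard library are available. Lean on these libraries where they do the work, as an engineer would, in place of code of your own. Each camera call takes 0.05 s, during which the arm holds its last target. There are 200 camera calls.

## Task

The middle cassette of the stack is wanted for the next patient: lift the top cassette off and set it aside, lay the middle one flat in the middle of the carrying tray, and put the top cassette back squarely on the bottom one. Leave the bottom cassette standing where it is, keep the cassettes level, set them down instead of dropping them, and do not disturb the other things.

Things in the scene. Friction and masses are not known exactly. Their poses are not given: they have to be found in the camera images.
- bottom_cassette: Bare-metal instrument cassette with slotted lid: closed box 160 mm long (its x), 56 mm wide (y), 32 mm high; latch clip sticks out 5 mm at its -x end. 0.2 to 0.45 kg. Origin: centre of its underside. Pinch across the width. Lowest of the stack of three, on the worktop. The stack is on one side (left or right), the tray on the other, both pointing away from the robot within 0.25 rad.
- middle_cassette: Bare-metal instrument cassette with slotted lid: closed box 160 mm long (its x), 56 mm wide (y), 40 mm high; latch clip sticks out 5 mm at its -x end. 0.2 to 0.45 kg. Origin: centre of its underside. Pinch across the width. Starts in the middle of the stack, underside 32 mm above the worktop; a little higher than the other two.
- top_cassette: Bare-metal instrument cassette with slotted lid: closed box 160 mm long (its x), 56 mm wide (y), 32 mm high; latch clip sticks out 5 mm at its -x end. 0.2 to 0.45 kg. Origin: centre of its underside. Pinch across the width. Starts on top of the stack, underside 72 mm above the worktop. The cassettes are not fastened to each other and are stacked square within 3 mm and 0.04 rad.
- carry_tray: Shallow bare-metal carrying tray, fixed, empty: 240 mm long (its x), 116 mm wide (y), rim 12 mm high and 3 mm thick, floor 3 mm thick; low wire handle at each end. Origin: centre of its underside, on the worktop. Midway between tray and stack, 0.44 to 0.60 m ahead of the robot, the worktop is clear for a cassette pointing straight ahead.
- saline: Standing bottle, white body and blue cap, 53 mm across, 128 mm high, at the back; a bystander. Origin: centre of its underside.
- enzyme: Standing bottle, blue-green with white cap, 59 mm across, 145 mm high, at the back; a bystander. Origin: centre of its underside.
- timer: White square wind-up timer, 70x70x36 mm, lying at the back; a bystander. Origin: centre of its underside.
- small_carton: Small pale carton, 40x63x28 mm, at the back middle; a bystander. Origin: centre of its underside.
- jar: Jar with a red lid, 50 mm across, 52 mm high, at the front right; a bystander. Origin: centre of its underside.
- tape: Roll of brown tape lying flat, 90 mm across, 48 mm high, at the left; a bystander. Origin: centre of its underside.
- strip_carton: Carton, 52x96x34 mm, at the right; a bystander. Origin: centre of its underside.

How it is judged (in metres and radians):
On the way, in this order (a step that is already met when the one before it is completed fails the run):
1. the top cassette is off to the side of the stack, the middle one still in its place (horizontal distance between top_cassette and middle_cassette above 0.08 m and distance of middle_cassette from where it was at the start of the episode below 0.03 m), for 0.2 s.
2. the middle cassette lies flat in the carrying tray (horizontal distance between middle_cassette and carry_tray below 0.06 m and z of middle_cassette in the frame of carry_tray below 0.0065 m and angle between middle_cassette's own z axis and vertical below 0.04 rad and contact force between middle_cassette and carry_tray above 0.3 N), for 0.2 s.
At the end, for the whole second after the job is handed in: The middle cassette lies flat on the floor of the carrying tray, its centre within 60 mm of the tray's; the top cassette rests flat on the bottom one, within 15 mm lengthwise, 12 mm sideways and 0.2 rad (either way round); both at rest; the bottom cassette flat and within 40 mm of where it stood (all of step 2 and x of top_cassette in the frame of bottom_cassette between -0.015 and 0.015 m and y of top_cassette in the frame of bottom_cassette between -0.012 and 0.012 m and z of top_cassette in the frame of bottom_cassette between 0.028 and 0.036 m and angle between the x axis of top_cassette and the x axis of bottom_cassette, either way round below 0.2 rad and angle between each of top_cassette, bottom_cassette's own z axis and vertical below 0.06 rad and contact force between top_cassette and bottom_cassette above 0.3 N and linear speed of each of middle_cassette, top_cassette below 0.03 m/s and angular speed of each of middle_cassette, top_cassette below 0.2 rad/s and distance of bottom_cassette from where it was at the start of the episode below 0.04 m); the robot touches nothing.
It fails at once if the bottom cassette pushed more than 50 mm away (distance of bottom_cassette from where it was at the start of the episode above 0.05 m).
It fails at once if a cassette tipped by more than 0.6 rad (angle between any of top_cassette, middle_cassette, bottom_cassette's own z axis and vertical above 0.6 rad).
It fails at once if a cassette dropped (falling faster than 0.6 m/s, out of the fingers) ((linear speed of top_cassette above 0.6 m/s and contact force between the fingers and top_cassette below 0.05 N) or (linear speed of middle_cassette above 0.6 m/s and contact force between the fingers and middle_cassette below 0.05 N)).
It fails at once if a bystander moved by more than 50 mm or tipped (distance of any of saline, enzyme, timer, small_carton, jar, tape, strip_carton from where it was at the start of the episode above 0.05 m or angle between any of saline, enzyme, timer, small_carton, jar, tape, strip_carton's own z axis and vertical above 0.6 rad).
It also fails if it takes over 67 s, if anything falls off the work surface, if the arm or the gripper's body presses on something with over 40 N, if the wrist force passes 120 N, or if a joint passes its speed limit or range.

## Working session

There is one attempt and no reset: what is moved stays moved. The work goes in short steps, Python scripts to look and compute and a tool call to move; the robot and the scene stay as the last step left them, time stands still between calls to the robot, and variables do not carry over. Pictures are saved under pics/ and viewed, at most 10 in all, crops included, and the job is handed in when it is done.

Besides the shell and the picture viewer there is one more tool, called after "Call:" as name(argument=value, ...), one argument or row to a line, values as JSON. send_rows: Moves the arm, as the interface text tells. Shift numbers are shares of 150 mm and turn numbers shares of 180 degrees, none past 1 either way. Its arguments: {"type":"object","properties":{"commands":{"type":"string"},"jaw":{"type":"number"}},"required":["commands"]}

```bash
ls; mkdir -p pics
cat > h.py <<'E'
import numpy as np, cv2
from station import robot
def cam(n):
    s=robot.snapshot(n); R=cv2.Rodrigues(np.array(s["rvec"],float))[0]; t=np.array(s["tvec"],float).ravel()
    f=s["color"].shape[0]/2/np.tan(np.radians(s["fovy"])/2)
    return s,R,t,f
def cloud(c):
    s,R,t,f=c; d=s["depth"]; v,u=np.mgrid[:d.shape[0],:d.shape[1]]
    P=np.stack([(u-s["cx"])/f*d,(v-s["cy"])/f*d,d],-1)
    W=(P-t)@R; W[d<=0]=np.nan
    return W
def save(c,name): cv2.imwrite("pics/"+name,c[0]["color"][:,:,::-1])
E
python3 - <<'E'
from h import *
for n in ("top","side"):
    c=cam(n); save(c,n+"0.png"); W=cloud(c); print(n,"cam pos",-c[1].T@c[2])
    for t in ("top_cassette","middle_cassette","carry_tray"):
        for r in robot.look_for(t,n)[:1]: print(t,np.round(r["rect"]),r["conf"])
    if n=="top":
        np.save("W.npy",W)
        m=(W[...,2]>.095)&(W[...,2]<.115)&(W[...,0]<.75)
        k,l,st,ce=cv2.connectedComponentsWithStats(m.astype('uint8'))
        for i in range(1,k):
            if st[i,4]>150:
                p=W[l==i]; print(st[i],np.round(np.nanmedian(p,0),3),cv2.minAreaRect((p[:,:2]*1000).astype('float32')))
print(robot.state())
E
```

```text
pics
top cam pos [0.49568688 0.00772887 1.03896761]
top_cassette [296. 175. 323. 236.] 0.86
middle_cassette [293. 181. 293. 185.] 0.43
carry_tray [174. 168. 218. 259.] 0.92
[215 120  21  14 171] [0.732 0.098 0.105] ((734.1055908203125, 100.80621337890625), (30.937664031982422, 55.20549392700195), 1.5877701044082642)
[  2 122  13 119 625] [0.584 0.689 0.105] ((587.8865966796875, 689.299072265625), (9.99068546295166, 321.2601013183594), 89.25934600830078)
[ 79 124  18 128 606] [0.567 0.471 0.107] ((569.7198486328125, 471.5452880859375), (9.816773414611816, 342.9967956542969), 86.56146240234375)
[ 296  175   27   63 1276] [ 0.52  -0.125  0.104] ((519.49072265625, -126.43121337890625), (166.08847045898438, 56.62322235107422), 4.965836048126221)
side cam pos [ 0.6088237  -0.96018209  0.73665788]
top_cassette [206. 218. 268. 243.] 0.89
middle_cassette [205. 240. 266. 252.] 0.94
carry_tray [204. 185. 274. 206.] 0.77
{'clock': 0.4, 'q': array([-72.57610183,  34.34590552,  -0.14270416,  91.64324304,
         0.10273005,  54.02269561,  -4.57220205]), 'joint_vel': array([-0.0273854 , -0.03720625, -0.05442894, -0.12519413,  0.05170776,
        0.08807384, -0.1346996 ]), 'joint_efforts': array([-1.95012683e-03, -7.64030027e+01,  1.49443991e+00, -2.52374661e+01,
       -5.23502240e-02,  1.21976659e-02,  1.34438142e-04]), 'eef_pos': array([0.26945513, 0.67301044, 0.19158275]), 'tool_rot': array([[-9.28369697e-01,  3.71658048e-01, -1.71400375e-05],
       [ 3.71658043e-01,  9.28369676e-01, -2.08867449e-04],
       [-6.17149772e-05, -2.00276443e-04, -9.99999978e-01]]), 'force': array([-0.07593124, -0.71504089,  0.01780589]), 'ft_torque': array([0.03551311, 0.0056004 , 0.02991684]), 'gripper_force': 0.0, 'width': 0.09314033508264699}
```

View pics/top0.png

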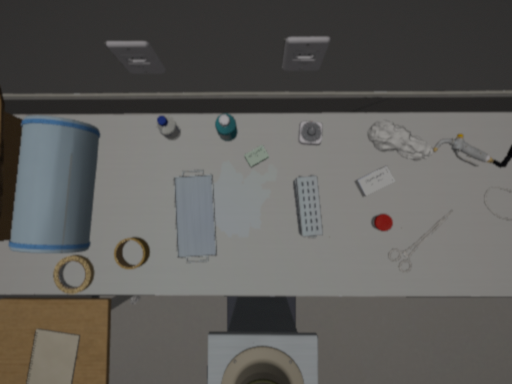

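Run:
```python
import numpy as np,cv2
W=np.load("W.npy"); x,y,z=np.moveaxis(W,-1,0)
for (lo,hi,y0,y1) in ((.007,.02,.04,.26),(.02,.2,-.5,.5)):
    m=(z>lo)&(z<hi)&(y>y0)&(y<y1)&(x>.25)&(x<.95)
    k,l,st,ce=cv2.connectedComponentsWithStats(m.astype('uint8'))
    for i in range(1,k):
        if st[i,4]>60:
            p=W[l==i]; r=cv2.minAreaRect((p[:,:2]*1000).astype('float32')); print(st[i],np.round(np.median(p,0),3),np.round(p[:,2].max(),3),[np.round(a,1) for a in r])
```

```text
[175 110  74   3  94] [0.805 0.159 0.014] 0.02 [array([804.8, 150.3]), array([  3. , 218.8]), np.float64(0.1)]
[174 169  43  93 273] [0.492 0.175 0.011] 0.016 [array([495.2, 196.3]), array([270.6, 112.6]), np.float64(3.7)]
[   63    81   404    31 10395] [ 0.811 -0.008  0.13 ] 0.2 [array([813.4,   0. ]), array([999.7,  19.1]), np.float64(90.0)]
[215 113  22  27 459] [0.735 0.097 0.104] 0.148 [array([745.4, 101. ]), array([55.7, 57.3]), np.float64(88.7)]
[156 115  24  24 413] [0.74  0.261 0.088] 0.131 [array([745.3, 267.1]), array([44.4, 51.3]), np.float64(44.1)]
[  64  118   36  135 3673] [0.586 0.48  0.133] 0.175 [array([571.5, 478.6]), array([ 42.9, 345.4]), np.float64(90.0)]
[ 367  119   67   40 1533] [ 0.709 -0.384  0.045] 0.064 [array([ 710.6, -402.1]), array([196.7,  86.2]), np.float64(71.3)]
[300 121  22  23 363] [ 0.74  -0.144  0.025] 0.039 [array([ 739.7, -143.3]), array([62.7, 64.5]), np.float64(85.6)]
[244 144  25  22 295] [0.67  0.017 0.028] 0.033 [array([670.9,  16.3]), array([40. , 62.1]), np.float64(30.6)]
[357 165  38  31 627] [ 0.595 -0.326  0.034] 0.04 [array([ 595.5, -327.1]), array([52.3, 95.6]), np.float64(26.0)]
[ 293  174   30   64 1434] [ 0.522 -0.122  0.104] 0.109 [array([ 520.7, -125.4]), array([168.6,  58.3]), np.float64(4.9)]
[373 213  20  18 283] [ 0.476 -0.337  0.052] 0.056 [array([ 477.4, -339.7]), array([47.1, 48.8]), np.float64(43.0)]
[114 237  34  32 406] [0.387 0.379 0.045] 0.053 [array([387.9, 375.6]), array([87.9, 88.5]), np.float64(64.1)]
```

The top view shows the stack at about (309,205) and the tray at about (195,215), with bystanders at the back, right and left. The depth matches the stated heights: the top lid sits at 0.104. I'll raise and turn first.

Call:
send_rows(
  commands="0 0 -0.25 -0.04; 0 0 -0.5 -0.08; 0 0 -0.73 -0.12; 0 0 -0.73 -0.15; 0 0 -0.73 -0.15",
  jaw=1,
)

```text
clock: 0.9
eef_pos: [0.2698, 0.6733, 0.3025]
tool_rot: [[-0.996, -0.091, 0.001], [-0.091, 0.996, 0.002], [-0.001, 0.002, -1.0]]
force: [-0.1, -1.0, -0.7]
width: 0.0928
gripper_force: 0.0
```

Call:
send_rows(
  commands="-0.04 -0.18 0 0; -0.08 -0.36 0 0; -0.12 -0.55 0 0; -0.16 -0.73 0 0; -0.2 -0.91 0 0",
)

```text
clock: 1.4
eef_pos: [0.3117, 0.5381, 0.3]
tool_rot: [[-0.996, -0.087, -0.001], [-0.087, 0.996, -0.002], [0.001, -0.002, -1.0]]
force: [0.3, 0.6, 1.0]
width: 0.0931
gripper_force: 0.0
```

Call:
send_rows(
  commands="-0.04 -0.18 0 0; -0.08 -0.36 0 0; -0.12 -0.55 0 0; -0.16 -0.73 0 0; -0.2 -0.91 0 0",
)

```text
clock: 1.9
eef_pos: [0.3538, 0.4049, 0.3003]
tool_rot: [[-0.996, -0.087, -0.001], [-0.087, 0.996, -0.001], [0.001, -0.001, -1.0]]
force: [1.2, -0.3, 0.3]
width: 0.0927
gripper_force: 0.0
```

Call:
send_rows(
  commands="-0.04 -0.18 0 0; -0.08 -0.36 0 0; -0.12 -0.55 0 0; -0.16 -0.73 0 0; -0.2 -0.91 0 0",
)

```text
clock: 2.4
eef_pos: [0.3958, 0.2718, 0.3004]
tool_rot: [[-0.996, -0.087, -0.001], [-0.087, 0.996, -0.001], [0.001, -0.001, -1.0]]
force: [0.2, 0.6, 0.0]
width: 0.0932
gripper_force: 0.0
```

Call:
send_rows(
  commands="-0.04 -0.18 0 0; -0.08 -0.36 0 0; -0.12 -0.55 0 0; -0.16 -0.73 0 0; -0.2 -0.91 0 0",
)

```text
clock: 2.9
eef_pos: [0.4379, 0.1388, 0.3005]
tool_rot: [[-0.996, -0.087, -0.001], [-0.087, 0.996, -0.0], [0.001, -0.0, -1.0]]
force: [0.3, 0.2, -0.5]
width: 0.0933
gripper_force: 0.0
```

Call:
send_rows(
  commands="-0.04 -0.18 0 0; -0.08 -0.36 0 0; -0.12 -0.55 0 0; -0.16 -0.73 0 0; -0.2 -0.91 0 0",
)

```text
clock: 3.4
eef_pos: [0.4801, 0.0057, 0.3005]
tool_rot: [[-0.996, -0.087, -0.001], [-0.087, 0.996, -0.0], [0.001, 0.0, -1.0]]
force: [0.8, -0.0, 1.1]
width: 0.0929
gripper_force: 0.0
```

Call:
send_rows(
  commands="-0.05 -0.2 0 0; -0.1 -0.4 0 0; -0.15 -0.6 0 0; -0.2 -0.8 0 0; -0.2 -0.91 0 0",
)

```text
clock: 3.9
eef_pos: [0.5229, -0.1287, 0.3003]
tool_rot: [[-0.996, -0.085, -0.001], [-0.085, 0.996, -0.001], [0.001, -0.001, -1.0]]
force: [0.1, 0.7, -0.0]
width: 0.0929
gripper_force: 0.0
```

```bash
cat >> h.py <<'E'
def rect(W,lo,hi,x0,x1,y0,y1):
    x,y,z=np.moveaxis(W,-1,0); m=(z>lo)&(z<hi)&(x>x0)&(x<x1)&(y>y0)&(y<y1)
    k,l,st,ce=cv2.connectedComponentsWithStats(m.astype('uint8'))
    if k<2: return None
    i=1+np.argmax(st[1:,4]); p=W[l==i]
    return st[i],np.round(np.median(p,0),4),[np.round(a,1) for a in cv2.minAreaRect((p[:,:2]*1000).astype('float32'))]
E
python3 - <<'E'
from h import *
c=cam("wrist"); save(c,"w1.png"); W=cloud(c); print(-c[1].T@c[2])
print(rect(W,.097,.115,.4,.65,-.2,-.05))
p=W[(abs(W[...,2]-.104)<.006)&(abs(W[...,1]+.126)<.06)]
for xs in np.arange(.43,.62,.01):
    q=p[abs(p[:,0]-xs)<.003]
    if len(q)>5: print(round(xs,3),len(q),q[:,1].min().round(4),q[:,1].max().round(4),np.mean([q[:,1].min(),q[:,1].max()]).round(4))
E
```

```text
[ 0.45544349 -0.13450149  0.49304698]
(array([ 239,  110,   39,  109, 3946], dtype=int32), array([ 0.5137, -0.1264,  0.1037]), [array([ 518.1, -125.9]), array([162.2,  56. ]), np.float64(5.1)])
0.44 83 -0.1439 -0.1065 -0.1252
0.45 169 -0.1588 -0.1038 -0.1313
0.46 167 -0.1582 -0.1031 -0.1306
0.47 163 -0.1576 -0.1033 -0.1304
0.48 157 -0.1568 -0.1023 -0.1295
0.49 160 -0.1562 -0.1011 -0.1286
0.5 155 -0.1555 -0.1001 -0.1278
0.51 155 -0.1547 -0.0992 -0.127
0.52 145 -0.1525 -0.098 -0.1252
0.53 145 -0.1517 -0.097 -0.1243
0.54 146 -0.151 -0.0958 -0.1234
0.55 136 -0.1503 -0.0951 -0.1227
0.56 138 -0.1496 -0.0954 -0.1225
0.57 135 -0.149 -0.0944 -0.1217
0.58 131 -0.1482 -0.0934 -0.1208
0.59 133 -0.1477 -0.0923 -0.12
0.6 46 -0.147 -0.0997 -0.1234
```

View pics/w1.png

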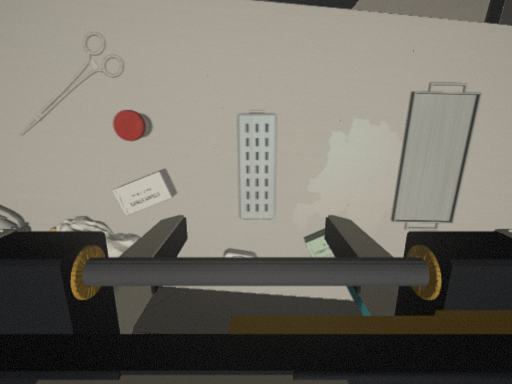

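The wrist view shows the top cassette centred at about (257,165), with its latch at the near end (258,110), and the tray at (437,155). The measured pose is (0.518, -0.126) at 5 deg, and the lid height agrees at 0.104. Descending to grasp.

Call:
send_rows(
  commands="0.02 0.02 -0.0 0; 0.02 0.02 0.2 0; 0.02 0.02 0.4 0; 0.02 0.02 0.6 0; 0.02 0.02 0.74 0",
)

```text
clock: 4.45
eef_pos: [0.5181, -0.1214, 0.1883]
tool_rot: [[-0.996, -0.091, -0.002], [-0.091, 0.996, 0.001], [0.002, 0.001, -1.0]]
force: [0.1, -0.2, -0.1]
width: 0.0927
gripper_force: 0.0
```

Call:
send_rows(
  commands="0 0 0.2 0; 0 0 0.4 0; 0 0 0.6 0; 0 0 0.74 0; 0 0 0.74 0",
)

```text
clock: 4.95
eef_pos: [0.5173, -0.1215, 0.0769]
tool_rot: [[-0.996, -0.091, -0.005], [-0.091, 0.996, 0.001], [0.005, 0.002, -1.0]]
force: [0.6, 0.7, -0.4]
width: 0.0928
gripper_force: 0.0
```

Call:
send_rows(
  commands="0 0 0 0; 0 0 0 0; 0 0 0 0; 0 0 0 0; 0 0 0 0",
  jaw=0,
)

```text
clock: 5.45
eef_pos: [0.5197, -0.1236, 0.0799]
tool_rot: [[-0.996, -0.09, 0.001], [-0.09, 0.996, -0.0], [-0.001, -0.0, -1.0]]
force: [0.1, 0.1, -0.2]
width: 0.0579
gripper_force: 0.0
```

Call:
send_rows(
  commands="0 0 0 0; 0 0 0 0; 0 0 0 0; 0 0 0 0; 0 0 0 0",
)

```text
clock: 5.95
eef_pos: [0.5194, -0.1236, 0.0792]
tool_rot: [[-0.996, -0.09, -0.0], [-0.09, 0.996, -0.0], [0.0, -0.0, -1.0]]
force: [0.2, 0.1, -0.0]
width: 0.0176
gripper_force: 0.0
```

Fingers closed to 18 mm with no force, so they missed the cassette. Looking.

Run:
```python
from h import *
print({k:robot.state()[k] for k in("clock","width","gripper_force","eef_pos","q")})
a=cam("wrist"); b=cam("side")
big=cv2.resize(b[0]["color"][160:300,150:350],(570,400))
cv2.imwrite("pics/m1.png",big[:,:,::-1]); save(a,"w2.png")
Ws=cloud(b); W=cloud(a)
print(rect(Ws,.09,.115,.4,.65,-.2,-.05)); print(rect(W,.09,.115,.4,.65,-.2,-.05))
```

```text
{'clock': 5.95, 'width': 0.017632519342567814, 'gripper_force': 0.0, 'eef_pos': array([ 0.51942202, -0.12362906,  0.07919398]), 'q': array([  1.42201551,  31.02650161,   8.39676886, 122.70717155,
        -9.58455202,  26.86560873, 112.38104709])}
(array([206, 221,  60,  16, 804], dtype=int32), array([ 0.5224, -0.1403,  0.1014]), [array([ 517.9, -131.2]), array([167.1,  59.8]), np.float64(6.0)])
(array([  208,    98,    90,   160, 11110], dtype=int32), array([ 0.479 , -0.1284,  0.1037]), [array([ 490.4, -128.4]), array([106.6,  56.2]), np.float64(5.3)])
```

View pics/m1.png

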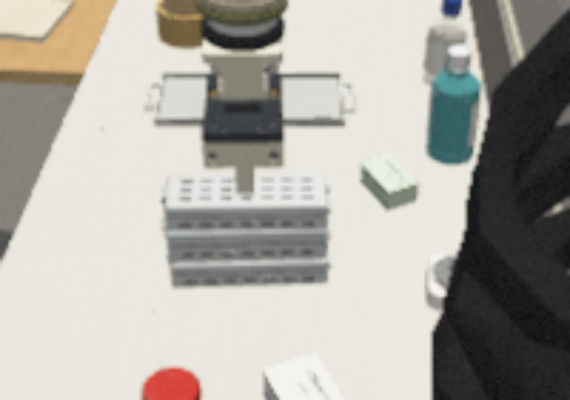

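View pics/w2.png

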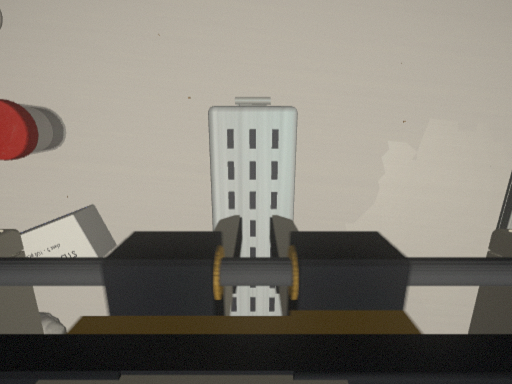

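The wrist view shows the fingers at about (230,240) and (283,240), nearly shut above the lid. The side view shows the tip at the lid level, about (245,190). I'll measure where the tips really are.

Run:
```python
from h import *
W=cloud(cam("side")); x,y,z=np.moveaxis(W,-1,0)
m=(abs(x-.52)<.03)&(abs(y+.125)<.06)&(z>.09)&(z<.25)
for z0 in np.arange(.1,.24,.01):
    q=W[m&(abs(z-z0)<.005)]
    if len(q): print(round(z0,3),len(q),q.min(0).round(3),q.max(0).round(3))
W=cloud(cam("wrist")); x,y,z=np.moveaxis(W,-1,0)
m=(z>.108)&(z<.3)&(abs(x-.52)<.08)&(abs(y+.125)<.06)
for v in range(205,260,5):
    print(v,[(u,W[v,u].round(3)) for u in (222,232,238,275,285)])
```

```text
0.1 240 [ 0.49  -0.16   0.095] [ 0.55  -0.099  0.104]
0.11 11 [ 0.509 -0.15   0.105] [ 0.539 -0.131  0.114]
0.12 20 [ 0.51  -0.148  0.115] [ 0.527 -0.143  0.125]
0.13 20 [ 0.51  -0.149  0.126] [ 0.527 -0.144  0.135]
0.14 14 [ 0.51  -0.149  0.135] [ 0.527 -0.143  0.142]
0.2 2 [ 0.537 -0.077  0.205] [ 0.538 -0.065  0.205]
0.21 64 [ 0.49  -0.163  0.205] [ 0.55  -0.066  0.214]
0.22 13 [ 0.508 -0.175  0.215] [ 0.549 -0.154  0.224]
0.23 91 [ 0.499 -0.185  0.225] [ 0.544 -0.106  0.235]
205 [(222, array([ 0.507, -0.147,  0.104])), (232, array([ 0.506, -0.141,  0.103])), (238, array([ 0.506, -0.137,  0.104])), (275, array([ 0.503, -0.112,  0.105])), (285, array([ 0.503, -0.106,  0.105]))]
210 [(222, array([ 0.511, -0.147,  0.103])), (232, array([ 0.509, -0.14 ,  0.105])), (238, array([ 0.509, -0.136,  0.103])), (275, array([ 0.507, -0.112,  0.103])), (285, array([ 0.507, -0.105,  0.103]))]
215 [(222, array([ 0.514, -0.147,  0.104])), (232, array([ 0.513, -0.14 ,  0.104])), (238, array([ 0.513, -0.136,  0.102])), (275, array([ 0.51 , -0.111,  0.105])), (285, array([ 0.51 , -0.105,  0.105]))]
2
[... 938 characters left out ...]
1])), (275, array([ 0.484, -0.121,  0.202])), (285, array([ 0.484, -0.118,  0.201]))]
245 [(222, array([ 0.486, -0.136,  0.204])), (232, array([ 0.485, -0.133,  0.205])), (238, array([ 0.485, -0.132,  0.205])), (275, array([ 0.484, -0.122,  0.205])), (285, array([ 0.484, -0.119,  0.205]))]
250 [(222, array([ 0.485, -0.136,  0.209])), (232, array([ 0.485, -0.133,  0.208])), (238, array([ 0.484, -0.132,  0.209])), (275, array([ 0.484, -0.122,  0.208])), (285, array([ 0.484, -0.119,  0.208]))]
255 [(222, array([ 0.485, -0.135,  0.211])), (232, array([ 0.485, -0.133,  0.211])), (238, array([ 0.485, -0.131,  0.211])), (275, array([ 0.484, -0.122,  0.21 ])), (285, array([ 0.484, -0.119,  0.211]))]
```

Both cameras put the tips at about z = 0.107, while the reported TCP is 0.079. So the real tips are about 27 mm above the reported TCP; laterally it agrees. I'll work with that offset: open, go down 23 mm, close.

Call:
send_rows(
  commands="0 0 0 0; 0 0 0 0; 0 0 0 0; 0 0 0 0; 0 0 0 0",
  jaw=1,
)

```text
clock: 6.65
eef_pos: [0.5195, -0.1236, 0.0792]
tool_rot: [[-0.996, -0.09, 0.0], [-0.09, 0.996, -0.0], [-0.0, -0.0, -1.0]]
force: [-0.1, -0.1, 0.1]
width: 0.0378
gripper_force: 0.0
```

Call:
send_rows(
  commands="0 -0.013 0 0; 0 -0.013 0 0; 0 -0.013 0 0; 0 -0.013 0 0; 0 -0.013 0 0",
)

```text
clock: 7.15
eef_pos: [0.5196, -0.1255, 0.0792]
tool_rot: [[-0.996, -0.09, 0.0], [-0.09, 0.996, 0.0], [-0.0, 0.0, -1.0]]
force: [-0.4, 0.2, 0.5]
width: 0.0778
gripper_force: 0.0
```

Call:
send_rows(
  commands="0 0 0.04 0; 0 0 0.08 0; 0 0 0.12 0; 0 0 0.155 0; 0 0 0.155 0",
)

```text
clock: 7.65
eef_pos: [0.5191, -0.1255, 0.055]
tool_rot: [[-0.996, -0.09, -0.001], [-0.09, 0.996, 0.0], [0.001, 0.0, -1.0]]
force: [0.9, -0.1, 0.7]
width: 0.0932
gripper_force: 0.0
```

Run:
```python
from h import *
s=robot.state(); print(s["eef_pos"],s["width"],s["force"])
W=cloud(cam("wrist")); x,y,z=np.moveaxis(W,-1,0)
# finger front faces beside the cassette
m=(abs(x-.513)<.006)&(abs(y+.126)>.034)&(abs(y+.126)<.075)&(z>.03)&(z<.17)
for sgn in(-1,1):
    q=W[m&(np.sign(y+.126)==sgn)]
    if len(q): print(sgn,len(q),q.min(0).round(4),q.max(0).round(4))
W=cloud(cam("side")); x,y,z=np.moveaxis(W,-1,0)
q=W[(abs(x-.519)<.012)&(y<-.16)&(y>-.2)&(z>.03)&(z<.16)]; print(len(q),np.sort(q[:,2])[:6] if len(q) else None)
```

```text
[ 0.51911998 -0.12548764  0.05503078] 0.09321612542363764 [ 0.93076541 -0.10902933  0.69960424]
-1 1699 [ 0.509  -0.1892  0.081 ] [ 0.519  -0.1718  0.17  ]
1 1234 [ 0.507  -0.0806  0.081 ] [ 0.519  -0.077   0.1699]
118 [0.04928081 0.05219097 0.08942342 0.08956577 0.08965752 0.09055289]
```

Tips now measure z = 0.081, so the offset is 26 mm. Closing.

Call:
send_rows(
  commands="0 0 0 0; 0 0 0 0; 0 0 0 0; 0 0 0 0; 0 0 0 0",
  jaw=0,
)

```text
clock: 8.25
eef_pos: [0.5197, -0.1256, 0.0561]
tool_rot: [[-0.996, -0.09, 0.0], [-0.09, 0.996, -0.0], [-0.0, -0.0, -1.0]]
force: [-0.2, -0.1, -0.1]
width: 0.0578
gripper_force: 0.0
```

Call:
send_rows(
  commands="0 0 0 0; 0 0 0 0; 0 0 0 0; 0 0 0 0; 0 0 0 0",
)

```text
clock: 8.75
eef_pos: [0.5197, -0.1256, 0.0561]
tool_rot: [[-0.996, -0.09, 0.0], [-0.09, 0.996, -0.0], [-0.0, -0.0, -1.0]]
force: [-0.2, -1.1, 1.5]
width: 0.0557
gripper_force: 30.0
```

Call:
send_rows(
  commands="0 0 -0.03 0; 0 0 -0.06 0; 0 0 -0.1 0; 0 0 -0.15 0; 0 0 -0.2 0",
)

```text
clock: 9.25
eef_pos: [0.5196, -0.1255, 0.0867]
tool_rot: [[-0.996, -0.09, 0.0], [-0.09, 0.996, -0.0], [-0.0, -0.0, -1.0]]
force: [0.7, 0.1, -3.9]
width: 0.0559
gripper_force: 30.0
```

Call:
send_rows(
  commands="0 0.05 -0.1 0; -0.01 0.15 -0.2 0; -0.02 0.27 -0.29 0; -0.03 0.4 -0.33 0; -0.045 0.52 -0.33 0",
)

```text
clock: 9.75
eef_pos: [0.5197, -0.0465, 0.1371]
tool_rot: [[-0.996, -0.09, 0.002], [-0.09, 0.996, 0.0], [-0.002, 0.0, -1.0]]
force: [0.5, -0.4, -3.5]
width: 0.0558
gripper_force: 30.0
```

Call:
send_rows(
  commands="-0.01 0.12 0 0.006; -0.02 0.26 0 0.012; -0.03 0.4 0 0.02; -0.04 0.5 0 0.026; -0.05 0.55 0 0.029",
)

```text
clock: 10.25
eef_pos: [0.5192, 0.0372, 0.136]
tool_rot: [[-1.0, -0.001, 0.0], [-0.001, 1.0, 0.001], [-0.0, 0.001, -1.0]]
force: [0.6, -0.3, -4.7]
width: 0.0558
gripper_force: 30.0
```

Call:
send_rows(
  commands="0 0 0 0; 0 0 0.15 0; 0 0 0.35 0; 0 0 0.5 0; 0 0 0.55 0",
)

```text
clock: 10.75
eef_pos: [0.5184, 0.0343, 0.0514]
tool_rot: [[-1.0, 0.001, -0.003], [0.001, 1.0, -0.001], [0.003, -0.001, -1.0]]
force: [-0.5, 0.2, -3.3]
width: 0.056
gripper_force: 30.0
```

Run:
```python
from h import *
c=cam("side"); W=cloud(c); s=robot.state(); print(s["eef_pos"],s["force"],s["width"])
x,y,z=np.moveaxis(W,-1,0)
# side face of held cassette, and middle lid
q=W[(abs(x-.52)<.1)&(abs(y-.007)<.02)&(z>.008)&(z<.2)]; print(len(q),np.percentile(q[:,2],[1,5,50,95,99]).round(4), np.percentile(q[:,0],[1,99]))
print(rect(W,.06,.085,.4,.65,-.2,-.05))
W=cloud(cam("top")); np.save("W2.npy",W)
print(rect(W,.06,.085,.4,.65,-.2,-.08)); print(rect(W,.005,.02,.3,.68,.1,.3))
```

```text
[0.51841216 0.034379   0.05131406] [ 0.14142714  0.17387642 -3.69567502] 0.05549216782073063
613 [0.0665 0.07   0.0915 0.1256 0.1953] [0.43928818 0.59490746]
(array([207, 230,  58,  16, 793], dtype=int32), array([ 0.5174, -0.1371,  0.0693]), [array([ 516.8, -130.2]), array([163.2,  57.9]), np.float64(5.9)])
(array([ 295,  176,   26,   61, 1201], dtype=int32), array([ 0.5197, -0.1251,  0.0718]), [array([ 520., -126.]), array([167.2,  56.4]), np.float64(6.2)])
(array([173, 169,  41,  93, 297], dtype=int32), array([0.5507, 0.2413, 0.0103]), [array([495.5, 200.5]), array([270. , 116.9]), np.float64(2.2)])
```

Call:
send_rows(
  commands="0 0 0.12 0; 0 0 0.24 0; 0 0 0.34 0; 0 0 0.41 0; 0 0 0.43 0",
)

```text
clock: 11.35
eef_pos: [0.5196, 0.0353, -0.0116]
tool_rot: [[-1.0, 0.001, 0.0], [0.001, 1.0, -0.0], [-0.0, -0.0, -1.0]]
force: [-0.3, -0.1, -3.2]
width: 0.0558
gripper_force: 30.0
```

Call:
send_rows(
  commands="0 0 0 0; 0 0 0 0; 0 0 0.01 0; 0 0 0.02 0; 0 0 0.02 0",
)

```text
clock: 11.85
eef_pos: [0.5194, 0.0357, -0.0144]
tool_rot: [[-1.0, 0.001, 0.0], [0.001, 1.0, 0.0], [-0.0, 0.0, -1.0]]
force: [-0.3, -0.9, -3.7]
width: 0.0559
gripper_force: 30.0
```

Call:
send_rows(
  commands="0 0 0.005 0; 0 0 0.01 0; 0 0 0.013 0; 0 0 0.016 0; 0 0 0.016 0",
)

```text
clock: 12.35
eef_pos: [0.5194, 0.0356, -0.016]
tool_rot: [[-1.0, 0.001, 0.001], [0.001, 1.0, 0.0], [-0.001, 0.0, -1.0]]
force: [-2.3, -1.2, 12.7]
width: 0.056
gripper_force: 30.0
```

Touched down. Release, rise and go over the stack.

Call:
send_rows(
  commands="0 0 0 0; 0 0 0 0; 0 0 0 0; 0 0 0 0; 0 0 0 0",
  jaw=1,
)

```text
clock: 12.85
eef_pos: [0.5193, 0.0356, -0.017]
tool_rot: [[-1.0, 0.001, -0.0], [0.001, 1.0, -0.0], [0.0, -0.0, -1.0]]
force: [0.2, 0.6, 0.6]
width: 0.0907
gripper_force: 0.0
```

Call:
send_rows(
  commands="0 0 0 0; 0 0 0 0; 0 0 0 0; 0 0 0 0; 0 0 -0.05 0",
)

```text
clock: 13.35
eef_pos: [0.5188, 0.0355, -0.0098]
tool_rot: [[-1.0, 0.001, -0.001], [0.001, 1.0, -0.0], [0.001, -0.0, -1.0]]
force: [-0.3, 0.2, 0.1]
width: 0.0931
gripper_force: 0.0
```

Call:
send_rows(
  commands="0 0 -0.2 0; 0 0 -0.4 0; 0 0 -0.6 0; 0 0 -0.8 0; 0 0 -1 0",
)

```text
clock: 13.85
eef_pos: [0.519, 0.0355, 0.1424]
tool_rot: [[-1.0, 0.001, 0.0], [0.001, 1.0, 0.0], [-0.0, 0.0, -1.0]]
force: [0.3, 0.8, 0.3]
width: 0.0931
gripper_force: 0.0
```

Call:
send_rows(
  commands="0 -0.15 -0.2 -0.01; 0 -0.33 -0.4 -0.02; 0 -0.52 -0.4 -0.033; 0 -0.7 -0.4 -0.033; 0 -0.85 -0.4 -0.033",
)

```text
clock: 14.35
eef_pos: [0.5189, -0.0935, 0.2016]
tool_rot: [[-0.995, -0.102, 0.001], [-0.102, 0.995, -0.0], [-0.001, -0.0, -1.0]]
force: [0.6, 0.5, 0.2]
width: 0.0932
gripper_force: 0.0
```

Call:
send_rows(
  commands="0 -0.1 0 0; 0 -0.2 0 0; 0 -0.22 0 0; 0 -0.22 0 0; 0 -0.22 0 0",
)

```text
clock: 14.85
eef_pos: [0.5226, -0.1238, 0.2004]
tool_rot: [[-0.995, -0.104, -0.0], [-0.104, 0.995, 0.0], [0.0, 0.001, -1.0]]
force: [0.2, -0.0, -0.0]
width: 0.0929
gripper_force: 0.0
```

Run:
```python
from h import *
c=cam("wrist"); W=cloud(c); s=robot.state(); print(s["eef_pos"],s["tool_rot"][:2,1],s["width"])
def fit(lo,hi,y0,y1):
    x,y,z=np.moveaxis(W,-1,0); 
    print(rect(W,lo,hi,.38,.65,y0,y1))
    p=W[(z>lo)&(z<hi)&(y>y0)&(y<y1)]; L=[]
    for xs in np.arange(.46,.60,.006):
        q=p[abs(p[:,0]-xs)<.003]
        if len(q)>20: L.append((xs,q[:,1].min(),q[:,1].max()))
    L=np.array(L); 
    if len(L)>3:
        a=np.polyfit(L[:,0],(L[:,1]+L[:,2])/2,1); print("slope deg",np.degrees(np.arctan(a[0])).round(2),"y at .52",np.polyval(a,.52).round(4), "x range",L[0,0],L[-1,0])
fit(.065,.08,-.18,-.07); fit(.025,.04,-.02,.09); print(rect(W,.005,.02,.3,.68,.1,.3))
```

```text
[ 0.52266327 -0.12366945  0.2004266 ] [-0.10417654  0.99455871] 0.09283369458608176
(array([ 231,  107,   47,  130, 5669], dtype=int32), array([ 0.5125, -0.1263,  0.0717]), [array([ 518.5, -125.7]), array([163.3,  56.1]), np.float64(6.1)])
slope deg 5.87 y at .52 -0.1256 x range 0.46 0.5980000000000001
(array([ 341,  121,   59,  116, 4188], dtype=int32), array([0.5075, 0.0346, 0.0317]), [array([517.6,  34.9]), array([ 55.9, 162.8]), np.float64(89.7)])
slope deg 3.52 y at .52 0.036 x range 0.46 0.5920000000000001
(array([ 422,   75,   90,  156, 1065], dtype=int32), array([0.4247, 0.1432, 0.0102]), [array([465.7, 146.3]), array([ 75.7, 238.1]), np.float64(72.8)])
```

Call:
send_rows(
  commands="0.02 -0.013 0 0; 0.02 -0.013 0.15 0; 0.02 -0.013 0.3 0; 0.02 -0.013 0.45 0; 0.02 -0.013 0.6 0",
)

```text
clock: 15.4
eef_pos: [0.5198, -0.1265, 0.1099]
tool_rot: [[-0.995, -0.104, 0.0], [-0.104, 0.995, 0.0], [-0.0, 0.0, -1.0]]
force: [0.1, -0.8, 0.7]
width: 0.0929
gripper_force: 0.0
```

Call:
send_rows(
  commands="0 0 0.15 0; 0 0 0.3 0; 0 0 0.45 0; 0 0 0.57 0; 0 0 0.57 0",
)

```text
clock: 15.9
eef_pos: [0.5185, -0.1264, 0.0232]
tool_rot: [[-0.995, -0.103, -0.004], [-0.103, 0.995, 0.001], [0.003, 0.001, -1.0]]
force: [-0.1, -0.3, 0.4]
width: 0.093
gripper_force: 0.0
```

Call:
send_rows(
  commands="0 0 0 0; 0 0 0 0; 0 0 0 0; 0 0 0 0; 0 0 0 0",
  jaw=0,
)

```text
clock: 16.4
eef_pos: [0.5201, -0.1269, 0.0256]
tool_rot: [[-0.995, -0.103, 0.001], [-0.103, 0.995, -0.0], [-0.001, -0.0, -1.0]]
force: [-1.0, 3.1, 1.7]
width: 0.0577
gripper_force: 1.1
```

Call:
send_rows(
  commands="0 0 0 0; 0 0 0 0; 0 0 0 0; 0 0 0 0; 0 0 0 0",
)

```text
clock: 16.9
eef_pos: [0.5201, -0.1267, 0.0256]
tool_rot: [[-0.995, -0.103, 0.001], [-0.103, 0.995, 0.0], [-0.001, 0.0, -1.0]]
force: [-0.7, 1.1, 6.7]
width: 0.0558
gripper_force: 30.0
```

Call:
send_rows(
  commands="0 0 -0.03 0; 0 0 -0.06 0; 0 0 -0.1 0; 0 0 -0.15 0; 0 0 -0.2 0",
)

```text
clock: 17.4
eef_pos: [0.5198, -0.1271, 0.0558]
tool_rot: [[-0.995, -0.103, 0.0], [-0.103, 0.995, -0.0], [-0.0, -0.0, -1.0]]
force: [0.4, 1.3, -2.3]
width: 0.0555
gripper_force: 30.0
```

Call:
send_rows(
  commands="0 0.02 -0.1 0; 0 0.06 -0.2 0; 0 0.15 -0.32 0; 0 0.27 -0.42 0; -0.01 0.4 -0.45 0",
)

```text
clock: 17.9
eef_pos: [0.5156, -0.0671, 0.1246]
tool_rot: [[-0.995, -0.102, 0.002], [-0.102, 0.995, -0.0], [-0.002, -0.0, -1.0]]
force: [0.5, 0.2, -3.3]
width: 0.0557
gripper_force: 30.0
```

Call:
send_rows(
  commands="0 0.15 0 0; -0.01 0.33 0 0; -0.015 0.52 0 0; -0.02 0.7 0 0; -0.025 0.87 0 0",
)

```text
clock: 18.4
eef_pos: [0.5052, 0.0643, 0.1232]
tool_rot: [[-0.995, -0.103, 0.0], [-0.103, 0.995, 0.0], [-0.0, 0.0, -1.0]]
force: [-0.5, 0.2, -2.4]
width: 0.056
gripper_force: 30.0
```

Run:
```python
from h import *
c=cam("top"); W=cloud(c)
print([(r["rect"],r["conf"]) for r in robot.look_for("carry_tray","top")[:1]],[ (r["centre"],r["conf"]) for r in robot.spot_point("carry_tray","top")[:1]])
s,R,t,f=c
W0=np.load("W.npy"); 
x,y,z=np.moveaxis(W0,-1,0); m=(z>.007)&(z<.02)&(x>.36)&(x<.64)&(y>.1)&(y<.29)
p=W0[m]; 
for s0 in (-1,1):
    # side rims
    q=p[(abs(p[:,0]-.495)<.1)&(np.sign(p[:,1]-.195)==s0)&(abs(p[:,1]-.195)>.04)]
    a=np.polyfit(q[:,0]-.495,q[:,1],1); print("rim",s0,len(q),a, q[:,2].mean())
for s0 in (-1,1):
    q=p[(abs(p[:,1]-.195)<.045)&(np.sign(p[:,0]-.495)==s0)]; print("end",s0,len(q),np.percentile(q[:,0],[0,25,50,75,100]).round(3))
r=robot.spot_point("carry_tray","top")
if r:
    v,u=r[0]["centre"]; d=(R.T@np.array([(u-s["cx"])/f,(v-s["cy"])/f,1])); o=-R.T@t; print(o+d*(-o[2]/d[2]))
```

```text
[([173.2, 170.1, 214.4, 255.3], 0.63)] [([211.9, 191.9], 0.88)]
rim -1 86 [0.05269654 0.14229778] 0.010843273463691724
rim 1 92 [0.06573639 0.25431483] 0.01087643341278689
end -1 102 [0.36  0.363 0.375 0.378 0.495]
end 1 94 [0.507 0.613 0.616 0.625 0.632]
[0.50388961 0.20808713 0.        ]
```

Call:
send_rows(
  commands="-0.005 0.18 0 0.003; -0.01 0.38 0 0.006; -0.02 0.58 0 0.01; -0.025 0.77 0 0.014; -0.03 0.89 0 0.014",
)

```text
clock: 19.1
eef_pos: [0.4963, 0.1972, 0.1228]
tool_rot: [[-0.998, -0.059, 0.0], [-0.059, 0.998, 0.0], [-0.0, 0.0, -1.0]]
force: [0.0, 0.2, -2.4]
width: 0.0553
gripper_force: 30.0
```

Call:
send_rows(
  commands="0 0 0 0; 0 0 0.1 0; 0 0 0.25 0; 0 0 0.38 0; 0 0 0.45 0",
)

```text
clock: 19.6
eef_pos: [0.4961, 0.194, 0.0541]
tool_rot: [[-0.998, -0.057, -0.001], [-0.057, 0.998, -0.001], [0.001, -0.001, -1.0]]
force: [-0.2, 0.2, -2.3]
width: 0.0561
gripper_force: 30.0
```

Call:
send_rows(
  commands="0 0 0.08 0; 0 0 0.17 0; 0 0 0.25 0; 0 0 0.29 0; 0 0 0.3 0",
)

```text
clock: 20.1
eef_pos: [0.496, 0.1961, 0.0093]
tool_rot: [[-0.998, -0.059, -0.001], [-0.059, 0.998, -0.0], [0.001, -0.0, -1.0]]
force: [-0.0, 0.0, -1.7]
width: 0.0557
gripper_force: 30.0
```

Call:
send_rows(
  commands="0 0 0.02 0; 0 0 0.04 0; 0 0 0.06 0; 0 0 0.07 0; 0 0 0.07 0",
)

```text
clock: 20.6
eef_pos: [0.4962, 0.1963, -0.0005]
tool_rot: [[-0.998, -0.059, -0.0], [-0.059, 0.998, -0.0], [0.0, -0.0, -1.0]]
force: [-0.5, 0.5, -1.4]
width: 0.0561
gripper_force: 30.0
```

Call:
send_rows(
  commands="0 0 0.003 0; 0 0 0.006 0; 0 0 0.009 0; 0 0 0.012 0; 0 0 0.012 0",
)

```text
clock: 21.1
eef_pos: [0.4962, 0.1963, -0.0022]
tool_rot: [[-0.998, -0.059, 0.0], [-0.059, 0.998, -0.0], [-0.0, -0.0, -1.0]]
force: [-0.1, 0.7, -1.6]
width: 0.0559
gripper_force: 30.0
```

Call:
send_rows(
  commands="0 0 0.003 0; 0 0 0.006 0; 0 0 0.009 0; 0 0 0.012 0; 0 0 0.012 0",
)

```text
clock: 21.6
eef_pos: [0.4963, 0.1963, -0.0035]
tool_rot: [[-0.998, -0.059, 0.0], [-0.059, 0.998, 0.0], [-0.0, 0.0, -1.0]]
force: [-1.7, -1.3, 5.8]
width: 0.0557
gripper_force: 30.0
```

Call:
send_rows(
  commands="0 0 0 0; 0 0 0 0; 0 0 0 0; 0 0 0 0; 0 0 0 0",
  jaw=1,
)

```text
clock: 22.1
eef_pos: [0.4963, 0.1963, -0.0041]
tool_rot: [[-0.998, -0.059, 0.0], [-0.059, 0.998, -0.0], [-0.0, -0.0, -1.0]]
force: [0.4, 0.1, -0.8]
width: 0.0902
gripper_force: 0.0
```

Call:
send_rows(
  commands="0 0 0 0; 0 0 0 0; 0 0 0 0; 0 0 0 0; 0 0 -0.05 0",
)

```text
clock: 22.6
eef_pos: [0.4958, 0.1961, 0.0031]
tool_rot: [[-0.998, -0.059, -0.001], [-0.059, 0.998, -0.001], [0.001, -0.001, -1.0]]
force: [-0.2, 0.7, 0.2]
width: 0.0931
gripper_force: 0.0
```

Call:
send_rows(
  commands="0 0 -0.2 0; 0 0 -0.4 0; 0 0 -0.6 0; 0 0 -0.8 0; 0 0 -1 0",
)

```text
clock: 23.1
eef_pos: [0.4959, 0.1961, 0.1553]
tool_rot: [[-0.998, -0.059, 0.0], [-0.059, 0.998, 0.0], [-0.0, 0.0, -1.0]]
force: [0.8, 0.6, -0.5]
width: 0.0929
gripper_force: 0.0
```

Call:
send_rows(
  commands="-0.02 -0.2 0 0.005; -0.04 -0.4 0 0.01; -0.06 -0.6 0 0.015; -0.08 -0.8 0 0.019; -0.09 -1 0 0.019",
)

```text
clock: 23.6
eef_pos: [0.5186, 0.0462, 0.1541]
tool_rot: [[-1.0, 0.001, 0.001], [0.001, 1.0, 0.0], [-0.001, 0.0, -1.0]]
force: [0.6, 0.1, -0.1]
width: 0.0927
gripper_force: 0.0
```

Call:
send_rows(
  commands="0 -0.08 0 0; 0 -0.08 0 0; 0 -0.08 0 0; 0 -0.08 0 0; 0 -0.08 0 0",
)

```text
clock: 24.1
eef_pos: [0.5185, 0.0368, 0.1534]
tool_rot: [[-1.0, -0.001, -0.0], [-0.001, 1.0, 0.0], [0.0, 0.0, -1.0]]
force: [0.0, 0.4, 0.1]
width: 0.0931
gripper_force: 0.0
```

Run:
```python
from h import *
c=cam("wrist"); save(c,"w3.png"); W=cloud(c); s=robot.state(); print(s["eef_pos"],s["tool_rot"][:2,1],s["width"])
print("top",rect(W,.025,.04,.38,.65,-.02,.09)); print("bot",rect(W,.025,.04,.38,.65,-.18,-.07)); print("mid",rect(W,.035,.052,.38,.65,.12,.28))
W=cloud(cam("top")); print("bot",rect(W,.025,.04,.38,.65,-.18,-.07)); print("mid",rect(W,.035,.052,.38,.65,.12,.28))
```

```text
[0.51845909 0.03652895 0.15342185] [-0.00115893  0.99999931] 0.0928349261938151
top (array([ 231,  110,   48,  132, 5844], dtype=int32), array([0.5119, 0.0361, 0.0317]), [array([517.9,  35.5]), array([ 56. , 163.2]), np.float64(89.9)])
bot (array([  85,  111,   71,  134, 5811], dtype=int32), array([ 0.511 , -0.1258,  0.0317]), [array([ 520.4, -125.9]), array([164.5,  56.4]), np.float64(5.8)])
mid (array([ 364,   87,   59,  143, 6825], dtype=int32), array([0.4885, 0.1934, 0.0427]), [array([495. , 195.5]), array([164.9,  56.1]), np.float64(3.6)])
bot (array([ 294,  177,   25,   59, 1091], dtype=int32), array([ 0.5208, -0.1266,  0.0318]), [array([ 520.6, -127.2]), array([165. ,  56.5]), np.float64(6.0)])
mid (array([183, 186,  19,  58, 873], dtype=int32), array([0.5033, 0.2   , 0.0428]), [array([496.5, 199.4]), array([163. ,  53.5]), np.float64(0.9)])
```

View pics/w3.png

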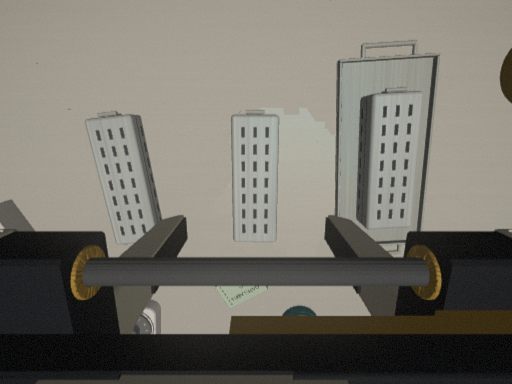

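The wrist view shows the bottom cassette at (125,180), the top cassette at (255,178) and the middle one in the tray at (390,160), all flat. Regrasping the top one.

Call:
send_rows(
  commands="0 -0.007 0.1 0; 0 -0.007 0.22 0; 0 -0.007 0.34 0; 0 -0.007 0.45 0; 0 -0.007 0.55 0",
)

```text
clock: 24.7
eef_pos: [0.5185, 0.0348, 0.0702]
tool_rot: [[-1.0, -0.0, -0.0], [-0.0, 1.0, -0.0], [0.0, -0.0, -1.0]]
force: [0.3, 0.1, -1.0]
width: 0.0928
gripper_force: 0.0
```

Call:
send_rows(
  commands="0 0 0.13 0; 0 0 0.27 0; 0 0 0.41 0; 0 0 0.55 0; 0 0 0.55 0",
)

```text
clock: 25.2
eef_pos: [0.5173, 0.0346, -0.0136]
tool_rot: [[-1.0, 0.0, -0.003], [0.0, 1.0, -0.0], [0.003, -0.0, -1.0]]
force: [-0.6, 1.1, 0.3]
width: 0.0926
gripper_force: 0.0
```

Call:
send_rows(
  commands="0 0 0 0; 0 0 0 0; 0 0 0 0; 0 0 0 0; 0 0 0 0",
  jaw=0,
)

```text
clock: 25.7
eef_pos: [0.5188, 0.0345, -0.011]
tool_rot: [[-1.0, 0.0, 0.001], [0.0, 1.0, 0.0], [-0.001, 0.0, -1.0]]
force: [0.4, 2.0, 0.9]
width: 0.0576
gripper_force: 0.7
```

Call:
send_rows(
  commands="0 0 0 0; 0 0 0 0; 0 0 0 0; 0 0 0 0; 0 0 0 0",
)

```text
clock: 26.2
eef_pos: [0.5189, 0.0347, -0.011]
tool_rot: [[-1.0, 0.0, 0.001], [0.0, 1.0, 0.001], [-0.001, 0.001, -1.0]]
force: [-0.2, 0.7, 6.2]
width: 0.0556
gripper_force: 30.0
```

Call:
send_rows(
  commands="0 0 -0.03 0; 0 0 -0.06 0; 0 0 -0.1 0; 0 0 -0.15 0; 0 0 -0.2 0",
)

```text
clock: 26.7
eef_pos: [0.5185, 0.0342, 0.0192]
tool_rot: [[-1.0, 0.001, 0.0], [0.001, 1.0, -0.0], [-0.0, -0.0, -1.0]]
force: [-0.4, -0.5, -3.8]
width: 0.0562
gripper_force: 30.0
```

Call:
send_rows(
  commands="0 0 -0.1 0; 0 -0.03 -0.22 0; 0 -0.1 -0.33 0; -0.005 -0.2 -0.4 0; -0.01 -0.32 -0.4 0",
)

```text
clock: 27.2
eef_pos: [0.5208, -0.0142, 0.0802]
tool_rot: [[-1.0, -0.0, 0.003], [-0.0, 1.0, 0.0], [-0.003, 0.0, -1.0]]
force: [0.0, -0.8, -3.8]
width: 0.0557
gripper_force: 30.0
```

Call:
send_rows(
  commands="0 -0.15 0 -0.008; 0 -0.33 0 -0.016; 0 -0.5 0 -0.024; 0 -0.64 0 -0.033; -0.008 -0.75 0 -0.033",
)

```text
clock: 27.7
eef_pos: [0.5205, -0.1287, 0.0787]
tool_rot: [[-0.995, -0.102, -0.0], [-0.102, 0.995, -0.001], [0.0, -0.001, -1.0]]
force: [0.7, 0.6, -3.5]
width: 0.0556
gripper_force: 30.0
```

Call:
send_rows(
  commands="0 0 0 0; 0 0 0 0; 0 0 0.05 0; 0 0 0.1 0; 0 0 0.15 0",
)

```text
clock: 28.2
eef_pos: [0.521, -0.1253, 0.0551]
tool_rot: [[-0.995, -0.104, -0.0], [-0.104, 0.995, 0.0], [0.0, 0.0, -1.0]]
force: [0.5, -0.2, -3.8]
width: 0.0559
gripper_force: 30.0
```

Run:
```python
from h import *
W=cloud(cam("wrist")); s=robot.state(); print(s["eef_pos"],s["tool_rot"][:2,1],s["width"])
print("top",rect(W,.085,.11,.38,.65,-.2,-.05))
b=cam("side"); cv2.imwrite("pics/m3.png",cv2.resize(b[0]["color"][180:300,150:350],(667,400))[:,:,::-1])
```

```text
[ 0.52047839 -0.12535232  0.05409551] [-0.10405702  0.99457117] 0.05559260877889353
top (array([  181,    95,   151,   163, 15633], dtype=int32), array([ 0.4864, -0.1294,  0.0979]), [array([ 487.7, -128.9]), array([98.3, 85. ]), np.float64(5.9)])
```

View pics/m3.png

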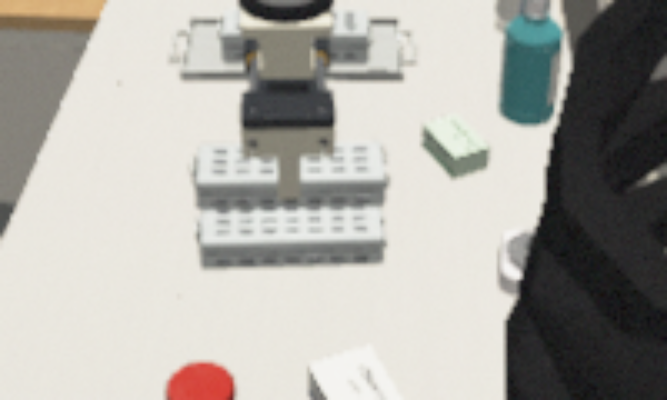

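The held cassette at about (290,170) sits level and aligned above the bottom one at (290,235). Lowering.

Call:
send_rows(
  commands="0 -0.004 0.05 0; 0 -0.004 0.1 0; 0 -0.004 0.15 0; 0 -0.004 0.19 0; 0 -0.004 0.205 0",
)

```text
clock: 28.8
eef_pos: [0.5208, -0.1268, 0.0244]
tool_rot: [[-0.995, -0.103, -0.001], [-0.103, 0.995, 0.0], [0.001, 0.0, -1.0]]
force: [-0.9, 0.3, -3.9]
width: 0.0557
gripper_force: 30.0
```

Call:
send_rows(
  commands="0 0 0 0; 0 0 0.004 0; 0 0 0.008 0; 0 0 0.01 0; 0 0 0.01 0",
)

```text
clock: 29.3
eef_pos: [0.5213, -0.1268, 0.0239]
tool_rot: [[-0.995, -0.103, 0.0], [-0.103, 0.995, -0.0], [-0.0, -0.0, -1.0]]
force: [-0.3, -0.4, -3.9]
width: 0.0557
gripper_force: 30.0
```

Call:
send_rows(
  commands="0 0 0.004 0; 0 0 0.008 0; 0 0 0.012 0; 0 0 0.016 0; 0 0 0.018 0",
)

```text
clock: 29.8
eef_pos: [0.5212, -0.1268, 0.021]
tool_rot: [[-0.995, -0.103, 0.0], [-0.103, 0.995, 0.0], [-0.0, 0.0, -1.0]]
force: [-0.2, 0.3, 2.1]
width: 0.0555
gripper_force: 30.0
```

Contact at the expected height. Release and withdraw straight up.

Call:
send_rows(
  commands="0 0 0 0; 0 0 0 0; 0 0 0 0; 0 0 0 0; 0 0 0 0",
  jaw=1,
)

```text
clock: 30.3
eef_pos: [0.5213, -0.1268, 0.0211]
tool_rot: [[-0.995, -0.103, 0.0], [-0.103, 0.995, -0.0], [-0.0, -0.0, -1.0]]
force: [-0.6, -0.5, -0.4]
width: 0.0902
gripper_force: 0.0
```

Call:
send_rows(
  commands="0 0 0 0; 0 0 0 0; 0 0 0 0; 0 0 0 0; 0 0 -0.05 0",
)

```text
clock: 30.8
eef_pos: [0.5207, -0.1267, 0.0281]
tool_rot: [[-0.995, -0.103, -0.001], [-0.103, 0.995, 0.0], [0.001, 0.0, -1.0]]
force: [0.5, 0.3, 0.0]
width: 0.093
gripper_force: 0.0
```

Call:
send_rows(
  commands="0 0 -0.2 0; 0 0 -0.4 0; 0 0 -0.6 0; 0 0 -0.8 0; 0 0 -1 0",
)

```text
clock: 31.3
eef_pos: [0.5209, -0.1268, 0.1804]
tool_rot: [[-0.995, -0.103, 0.0], [-0.103, 0.995, -0.0], [-0.0, -0.0, -1.0]]
force: [0.7, -1.1, -0.3]
width: 0.093
gripper_force: 0.0
```

Run:
```python
from h import *
c=cam("wrist"); save(c,"w4.png"); W=cloud(c); s=robot.state(); print(s["eef_pos"],s["width"])
print("top",rect(W,.057,.072,.38,.65,-.18,-.07)); print("mid",rect(W,.035,.052,.38,.65,.12,.28))
W=cloud(cam("top")); print("mid",rect(W,.035,.052,.38,.65,.12,.28))
W=cloud(cam("side")); print("top",rect(W,.052,.072,.38,.65,-.18,-.07)); print("mid",rect(W,.035,.052,.38,.65,.12,.28)); print("bot",rect(W,.005,.028,.38,.65,-.2,-.07))
```

```text
[ 0.52294362 -0.12754822  0.18457044] 0.09314492123564201
top (array([ 232,  110,   49,  134, 6014], dtype=int32), array([ 0.5147, -0.1275,  0.0637]), [array([ 521. , -126.8]), array([163.8,  56.1]), np.float64(5.8)])
mid (array([ 469,  121,   43,  110, 3070], dtype=int32), array([0.503 , 0.1789, 0.0426]), [array([490. , 181.2]), array([143.1,  50.8]), np.float64(12.5)])
mid (array([ 183,  186,   22,   58, 1109], dtype=int32), array([0.4976, 0.1942, 0.0427]), [array([495.9, 195.6]), array([163.4,  56.9]), np.float64(3.3)])
top (array([207, 232,  59,  16, 797], dtype=int32), array([ 0.5203, -0.1374,  0.0615]), [array([ 519. , -130.9]), array([166.3,  59.9]), np.float64(6.2)])
mid (array([240, 183,  20,  10, 164], dtype=int32), array([0.5393, 0.1893, 0.0397]), [array([537.2, 192.8]), array([72.8, 58.7]), np.float64(8.3)])
bot (array([209, 251,  57,   9, 347], dtype=int32), array([ 0.5235, -0.1566,  0.0171]), [array([ 523. , -151.1]), array([163.8,  22.4]), np.float64(4.4)])
```

View pics/w4.png

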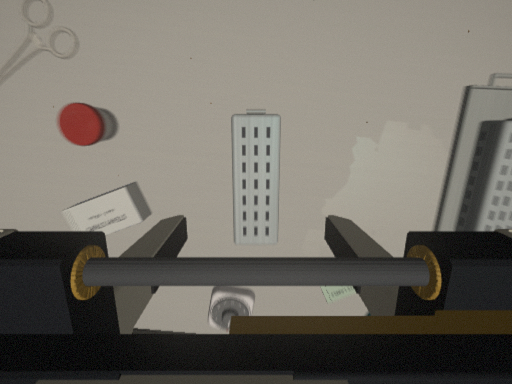

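The wrist view shows the top cassette square on the bottom one at about (256,178), with the lid at 0.064. The middle one is flat in the tray, with its lid at 0.043. Handing in.

```bash
python3 -c "
from station import robot
print(robot.close_job())"
```

```text
the job is handed in; nothing more can be done
None
```

The job is handed in, though no verdict came back: the last pictures show the middle cassette flat in the middle of the tray, the top one squarely on the bottom one, and the gripper clear.

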